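Push the missing leg into a footstool's collet socket

ROBOT

A 6-joint arm with a two-finger parallel gripper is mounted at the origin on the work surface. World frame = base frame: x ahead of the robot, y to its left, z up, the work surface at z = 0. Lengths are in m, angles in rad, forces in N, time in s.
With the tool pointing down it reaches from about 0.35 to 0.725 m from the base axis. Payload 4.3 kg.
Tool frame: the origin (TCP) lies midway between the tips of the shut fingers; the grasp point (between the pads) lies 19 mm behind it (r.hold_point_z is the distance from the TCP to the grasp point, in m); x points along the fingers, y is the direction in which the jaws open and shut, and the axes are right-handed (so a half turn about x gives the same grasp; the last joint's range is limited). The gripper opens to 85 mm and grips with 20 to 120 N. Pads are 22 mm wide; open, the fingers measure 114 mm over their backs; the gripper's body (76 mm by 85 mm) begins 54 mm behind the grasp point. The pads swing forward as they close: fully open they stand 13 mm farther back than shut.
Start: joints at [-1.388, 0.377, 0.081, 1.274, 0, 1.46], TCP at [0.166, -0.551, 0.231] pointing down, gripper open.
Joint ranges: [-2.72, 2.72], [-0.84, 1.66], [-1.02, 1.22], [-1.77, 2.12], [-1.37, 1.28], [-3.14, 3.14]. Speed limits (rad/s): [2.57, 2.57, 3.14, 3.14, 3.14, 3.14].

INTERFACE

Orientations are given as a 3x3 rotation matrix whose columns are the frame's x, y, z axes.
In Python, from workcell import r gives the robot as it stands. The module is installed in compiled form; this text tells all that it offers.
- The arm moves only by the tool move_arm, never from a script. Its argument "commands" is a list of rows, each a list of 7 numbers: the turn, a rotation vector about the tool's x, y, z in degrees, then the shift along the tool's x, y, z in mm, then the opening in per cent of the stroke, from 0 (shut) to 100 (fully open). A call has 1 to 20 rows; each row shifts and turns the commanded pose from where the row before left it, along the tool's axes as they then stand; what a row does not reach is not made up. A row lasts 1/12 s, in which the tool goes at most 41.7 mm and 7.16 degrees, less where a joint would pass 70% of its speed; a pose out of reach is approached as far as the arm can. A call is refused whole if a number of a shift passes 41.7 or a number of a turn 7.16, either way. A call with a gripper value outside its range is refused whole. The fingers move at their own pace and stop on an object; "grip_force" is the grip in N (left out, the last holds). Time passes only in rows, so rows that do not move let the fingers close. It gives the time, the measured TCP pose, the force and the opening at its end, in the units of the state.
- r.get_obs(): the state, without advancing time (a new reading comes with each control period).
- r.camera(name): name is "scene" or "side" or "wrist"; returns the picture (400x640x3 uint8, blue, green, red); there is no depth.
- r.camera_info(name): a dict with "fx", "fy", "cx", "cy" (pixels), "R" (3x3) and "t" (3): a world point X has camera coordinates R X + t. Camera axes: x right, y down, z forward; pixel columns grow to the right and rows downward; lengths in m; the calibration is good to about 2 mm. A picture is of the moment at which its call begins: read the wrist's pose just before it. camera_info takes no time and is no camera call; for the wrist camera it gives the pose at the moment of the call.
- r.hand_in(): hands the job in, once; it reports no verdict.
The state is a dict: "time": time; "joint_positions": joint angles; "dq": joint speeds; "effort": joint torques, N m; "tool_pos": TCP position; "tcp_rot": TCP orientation; "force": force on the tool from outside, world axes, zero at the start; "wrist_torque": the same for the moment, N m; "opening": finger opening in m.
Only numpy, scipy, OpenCV 4.12 (cv2) and the standard library are available. Lean on these libraries where they do the work, as an engineer would, in place of code of your own. Each camera call takes 0.05 s, during which the arm holds its last target.

TASK

The footstool frame lies upside down on the bench with three brass legs fitted and one socket empty. Take the matching brass leg from the wooden rack and push it into the empty socket, past the grip of the socket's teeth and fully home so that its shoulder sits on the socket's rim, then let go. Do not just drop it in, and leave the other two legs in the rack.

Things in the scene. Friction and masses are not known exactly. Their poses are not given: they have to be found in the camera images.
- leg_brass: Loose brass stool leg, 126 mm, 0.14 kg, upright in any of 3 rack holes (80 mm apart; rack 55 mm tall). Origin: centre of its lower tip, z up its axis. Upwards: steel plug 25 mm dia, 0-46 mm, nose tapering to 12 mm over the lowest 14 mm, groove at 28 mm; shoulder disc 60 mm dia, 46-52 mm, resting on the rack top; tube 26 mm dia, 52-120 mm (grip here); rubber foot 30 mm dia on top.
- leg_black: spare leg, 126 mm, of exactly the same shape as leg_brass but finished in dark steel; the wrong finish, it stays in the rack. Origin as for the brass leg.
- leg_white: spare leg, 126 mm, of exactly the same shape as leg_brass but finished in white paint; the wrong finish, it stays in the rack. Origin as for the brass leg.
- socket_mouth (a point): Rim centre of the empty grey socket (any corner of the stool), 100 mm above the bench, opening up. Rim 64 mm outside; funnel 49 mm wide narrows to a 35 mm bore 16 mm down. Orange sprung teeth 18 mm down stop the leg with its shoulder ~18 mm above the rim; a 5-15 N push passes them. Home: shoulder on rim, leg origin 46 mm below this point. Fitted legs stand 150 mm away, tops 180 mm above the bench.

How it is judged:
On the way:
1. the plug is in the socket, not yet home, with the gripper on the leg (it is pushed in, not dropped in) (horizontal distance between leg_brass and socket_mouth below 0.02 m and z of leg_brass in the frame of socket_mouth between -0.039 and -0.002 m and (contact force between leg_brass and the fingers above 1 N or contact force between leg_brass and the arm above 1 N)), for 0.05 s.
At the end, for the whole second after the job is handed in: The brass leg stands in the empty socket, within 10 mm of its centre and within 10 degrees of upright, pushed home to within 6 mm (shoulder on the rim), at rest and let go (horizontal distance between leg_brass and socket_mouth below 0.01 m and z of leg_brass in the frame of socket_mouth below -0.04 m and angle between leg_brass's own z axis and vertical below 0.17 rad and linear speed of leg_brass below 0.02 m/s and contact force between leg_brass and the fingers below 0.2 N); the robot touches nothing.
It fails at once if a spare leg is taken out of or knocked about in the rack (moved more than 20 mm) (distance of any of leg_black, leg_white from where it was at the start of the episode above 0.02 m).
It also fails if it takes over 38 s, if anything falls off the work surface, if the arm or the gripper's body presses on something with over 40 N, if the wrist force passes 120 N, or if a joint passes its speed limit or range.

## Working session

There is one attempt and no reset: what is moved stays moved. The work goes in short steps, Python scripts to look and compute and a tool call to move; the robot and the scene stay as the last step left them, time stands still between calls to the robot, and variables do not carry over. Pictures are saved under pics/ and viewed, and the job is handed in when it is done.

Besides the shell and the picture viewer there is one more tool, called after "Call:" in YAML: its name, and indented under it one key for each argument. move_arm: Moves the arm, as the interface text tells. Its arguments: {"type":"object","properties":{"commands":{"type":"array","items":{"type":"array","items":{"type":"number"}}},"grip_force":{"type":"number"}},"required":["commands"]}

```bash
mkdir -p pics; python3 - <<'E'
from workcell import r
import cv2
o=r.get_obs(); print(o['time'],o['tool_pos'],o['tcp_rot'],o['opening'],r.hold_point_z)
for n in ("scene","side","wrist"):
    i=r.camera_info(n); print(n,i)
    cv2.imwrite(f"pics/{n}0.png",r.camera(n))
E
```

```text
0.0 [ 0.16584516 -0.54986679  0.23033788] [[-3.56110848e-04  2.88570826e-01 -9.57458485e-01]
 [ 2.06214922e-03 -9.57456298e-01 -2.88570934e-01]
 [-9.99997810e-01 -2.07718551e-03 -2.54115531e-04]] 0.08540161504413622 0.0187
scene {'fx': 414.46479061760215, 'fy': 414.46479061760215, 'cx': 316.92122040340854, 'cy': 197.19338594531627, 'R': array([[-0.44760245,  0.8942313 , -0.00155714],
       [ 0.72016342,  0.35944039, -0.59343681],
       [-0.53011007, -0.26674517, -0.80487907]]), 't': array([ 0.25449964, -0.33622707,  1.04319184])}
side {'fx': 492.1445865086557, 'fy': 492.1445865086557, 'cx': 316.23369476311603, 'cy': 195.74137227707192, 'R': array([[ 0.74341533, -0.66874457, -0.01069321],
       [-0.49010905, -0.53381531, -0.68908224],
       [ 0.45511181,  0.51751514, -0.72460425]]), 't': array([-0.40670672,  0.31965346,  0.68742405])}
wrist {'fx': 296.78333887652144, 'fy': 296.78333887652144, 'cx': 321.6708399159481, 'cy': 200.08116876640048, 'R': array([[ 0.28858372, -0.95745276, -0.00190828],
       [-0.9123979 , -0.27560696,  0.30260679],
       [-0.29025765, -0.08558628, -0.95311358]]), 't': array([-0.57442374, -0.03842896,  0.37924664])}
```

View images.

View pics/scene0.png

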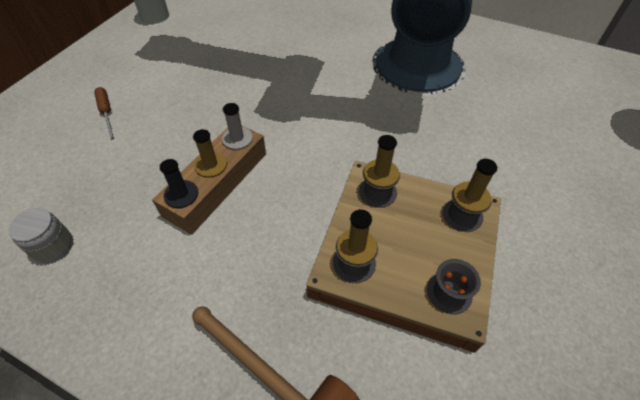

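View pics/side0.png

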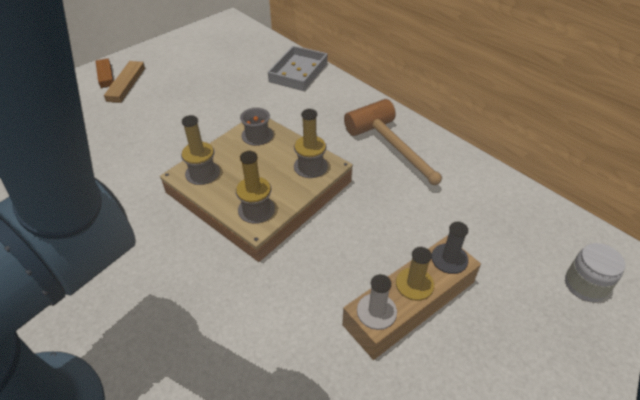

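View pics/wrist0.png

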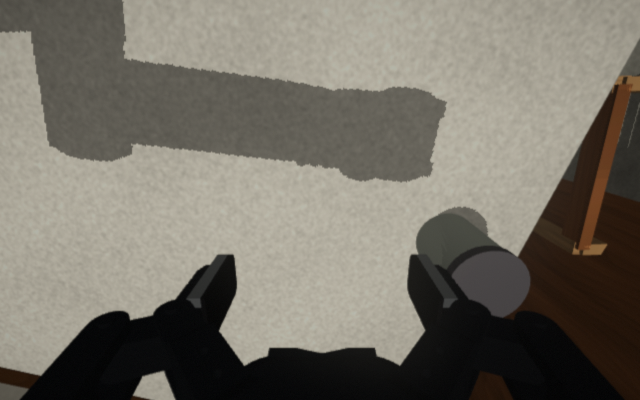

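```bash
cat > h.py <<'E'
import numpy as np, cv2, json
from workcell import r
def ray(info,u,v):
    R=np.array(info['R']);t=np.array(info['t'])
    d=R.T@np.array([(u-info['cx'])/info['fx'],(v-info['cy'])/info['fy'],1.0]); return -R.T@t,d
def onz(n,u,v,z,info=None):
    c,d=ray(info or r.camera_info(n),u,v); return c+d*(z-c[2])/d[2]
def tri(obs):
    A=np.zeros((3,3));b=np.zeros(3);L=[]
    for n,u,v in obs:
        c,d=ray(r.camera_info(n),u,v);d/=np.linalg.norm(d);P=np.eye(3)-np.outer(d,d);A+=P;b+=P@c;L.append((c,P))
    X=np.linalg.solve(A,b); return X,[np.linalg.norm(P@(X-c)) for c,P in L]
def proj(n,X):
    i=r.camera_info(n);p=np.array(i['R'])@X+i['t'];return i['fx']*p[0]/p[2]+i['cx'],i['fy']*p[1]/p[2]+i['cy']
E
python3 - <<'E'
from h import *
for n in ("scene","side"):
    im=cv2.imread(f"pics/{n}0.png"); hsv=cv2.cvtColor(im,cv2.COLOR_BGR2HSV)
    dark=(im.max(2)<30).astype(np.uint8)
    k,l,s,c=cv2.connectedComponentsWithStats(dark)
    print(n,"dark",[(s[i].tolist(),c[i].round(1).tolist()) for i in range(1,k) if 40<s[i,4]<1500])
    br=cv2.inRange(hsv,(18,150,60),(30,255,255))
    k,l,s,c=cv2.connectedComponentsWithStats(br)
    print("brass",[(s[i].tolist(),c[i].round(1).tolist()) for i in range(1,k) if s[i,4]>60])
    cv2.imwrite(f"pics/{n}_br.png",br)
im=cv2.imread("pics/scene0.png")
a=cv2.resize(im[90:230,140:280],None,fx=4,fy=4,interpolation=cv2.INTER_CUBIC)
cv2.imwrite("pics/z1.png",a)
a=cv2.resize(im[240:320,400:520],None,fx=6,fy=6,interpolation=cv2.INTER_CUBIC);cv2.imwrite("pics/z2.png",a)
im=cv2.imread("pics/side0.png")
a=cv2.resize(im[90:160,210:300],None,fx=6,fy=6,interpolation=cv2.INTER_CUBIC);cv2.imwrite("pics/z3.png",a)
a=cv2.resize(im[210:350,340:490],None,fx=4,fy=4,interpolation=cv2.INTER_CUBIC);cv2.imwrite("pics/z4.png",a)
E
```

```text
scene dark [([389, 30, 32, 35, 328], [398.5, 47.1]), ([224, 104, 14, 11, 131], [230.6, 109.0]), ([194, 130, 15, 13, 156], [201.2, 136.2]), ([379, 136, 17, 14, 197], [386.8, 142.5]), ([477, 159, 19, 16, 231], [486.2, 166.9]), ([161, 160, 27, 41, 650], [173.7, 180.7]), ([363, 183, 29, 19, 277], [375.5, 192.8]), ([448, 202, 31, 25, 365], [460.2, 215.7]), ([351, 210, 20, 19, 300], [360.5, 219.2]), ([338, 260, 19, 17, 140], [346.5, 268.5]), ([357, 265, 12, 12, 62], [362.9, 270.6]), ([452, 274, 21, 19, 134], [460.9, 282.7]), ([433, 281, 32, 27, 333], [445.0, 297.2])]
brass [([195, 151, 32, 26, 427], [211.0, 166.2]), ([364, 160, 35, 27, 484], [381.0, 175.4]), ([454, 183, 37, 29, 543], [470.9, 199.0]), ([337, 230, 39, 35, 699], [356.2, 249.6])]
side dark []
brass [([237, 179, 33, 22, 310], [251.4, 191.4]), ([400, 286, 32, 13, 145], [416.2, 292.9])]
```

View pics/z1.png

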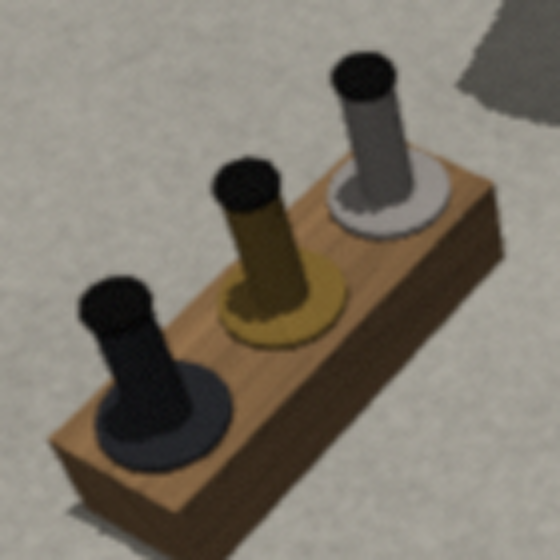

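View pics/z2.png

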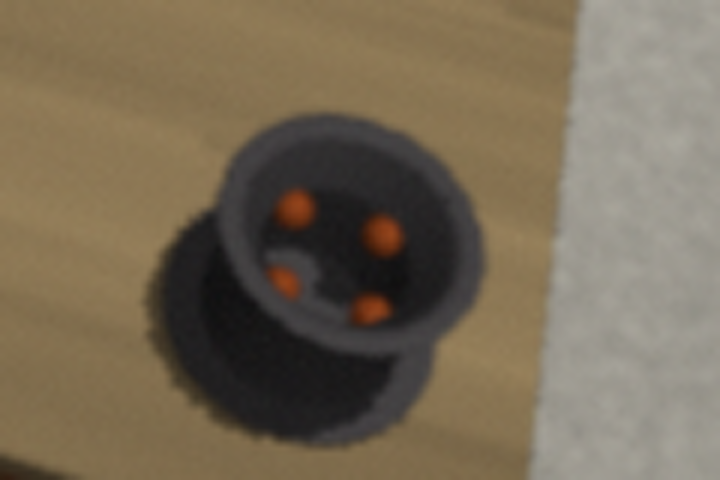

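View pics/z3.png

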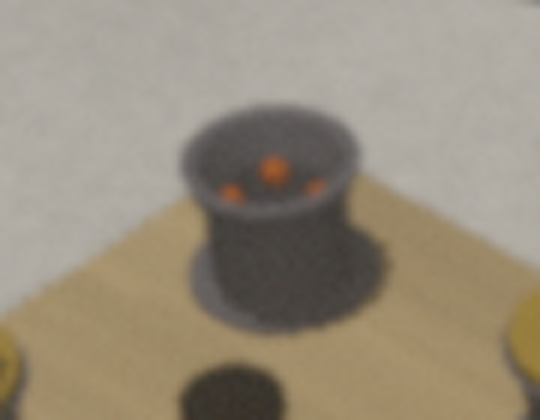

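View pics/z4.png

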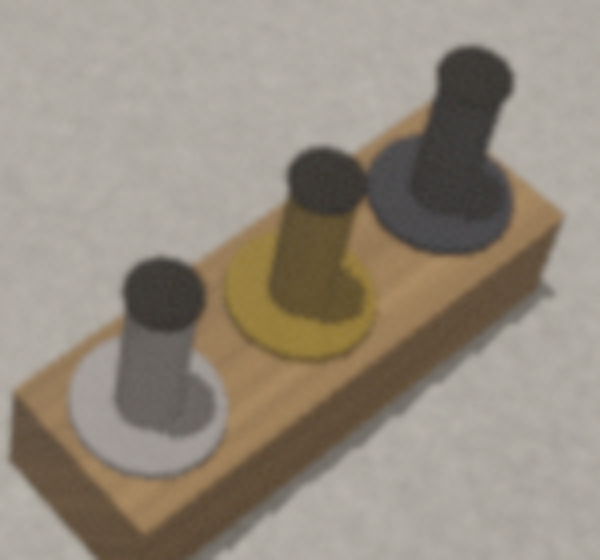

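```bash
python3 - <<'E'
from h import *
q=lambda x,y,s,u0,v0:((x+.5)/s-.5+u0,(y+.5)/s-.5+v0)
S=q(352.5,234,6,400,240); D=q(270,160.5,6,210,90)
print("rim",S,D,onz("scene",*S,.1),onz("side",*D,.1),tri([("scene",*S),("side",*D)]))
for nm,s,d in (("brass",(247,183),(327,178)),("black",(115.5,303),(476,77)),("white",(364,75),(164,290))):
    s=q(*s,4,140,90);d=q(*d,4,340,210)
    print(nm,s,d,onz("scene",*s,.135),onz("side",*d,.135),tri([("scene",*s),("side",*d)]))
for nm,s,d in (("brass disc",(283,296),(300,292)),("white disc",(389,191),(149,402)),("black",(164.5,415),(440,193))):
    s=q(*s,4,140,90);d=q(*d,4,340,210)
    print(nm,onz("scene",*s,.061),onz("side",*d,.061))
E
```

```text
rim (458.3333333333333, 278.5833333333333) (254.58333333333334, 116.33333333333333) [0.59164812 0.23540919 0.1       ] [0.58863089 0.2325084  0.1       ] (array([0.59036129, 0.23553956, 0.09752308]), [np.float64(0.0002104540173973995), np.float64(0.00021045401739740527)])
brass (201.375, 135.375) (421.375, 254.125) [ 0.54702122 -0.23068645  0.135     ] [ 0.54414113 -0.23417785  0.135     ] (array([ 0.54550477, -0.23296357,  0.13258211]), [np.float64(0.0004044684771394874), np.float64(0.00040446847713945463)])
black (168.5, 165.375) (458.625, 228.875) [ 0.62583977 -0.23790351  0.135     ] [ 0.62280009 -0.24160508  0.135     ] (array([ 0.62459121, -0.24037928,  0.13241322]), [np.float64(0.0004070346433503107), np.float64(0.0004070346433505443)])
white (230.625, 108.375) (380.625, 282.125) [ 0.46783359 -0.22395491  0.135     ] [ 0.4649889  -0.22717084  0.135     ] (array([ 0.46603148, -0.22601304,  0.13270915]), [np.float64(0.00033032188283923337), np.float64(0.00033032188283929517)])
brass disc [ 0.54639594 -0.23124255  0.061     ] [ 0.54427429 -0.2342048   0.061     ]
white disc [ 0.46765145 -0.22450673  0.061     ] [ 0.46513367 -0.22786293  0.061     ]
black [ 0.62638711 -0.23747248  0.061     ] [ 0.62299069 -0.24153685  0.061     ]
```

Call:
move_arm:
  commands:
    - [0,0,0,0,-7,-16,100]
    - [0,0,0,0,-13.9,-32.5,100]
    - [0,0,0,0,-13.9,-32.5,100]
    - [0,0,0,0,-13.9,-32.5,100]
    - [0,0,0,0,-13.9,-32.5,100]
    - [0,0,0,0,-13.9,-32.5,100]
    - [0,0,0,0,-13.9,-32.5,100]
    - [0,0,0,0,-13.9,-32.5,100]
    - [0,0,0,0,-13.9,-32.5,100]
    - [0,0,0,0,-13.9,-32.5,100]
    - [0,0,0,0,-13.9,-32.5,100]
    - [0,0,0,0,-13.9,-32.5,100]
    - [0,0,0,0,-13.9,-32.5,100]
    - [0,0,0,0,-13.9,-32.5,100]
    - [5.5,0,0,0,-7,-16.5,100]
    - [5.5,0,0,0,0,0,100]
    - [5.5,0,0,0,0,0,100]
    - [5.5,0,0,0,0,0,100]
    - [0,0,0,0,0,0,100]
    - [0,0,0,0,0,0,100]

```text
time: 1.82
tool_pos: [0.5452, -0.2327, 0.231]
tcp_rot: [[-0.001, -0.089, -0.996], [0.0, -0.996, 0.089], [-1.0, -0.0, 0.001]]
force: [-0.3, -1.0, -1.1]
opening: 0.0853
```

```bash
python3 - <<'E'
from h import *
o=r.get_obs(); i=r.camera_info("wrist"); print(o['time'],o['tool_pos'],o['tcp_rot'].round(4) if hasattr(o['tcp_rot'],'round') else o['tcp_rot'],o['joint_positions'],o['force'])
im=r.camera("wrist"); cv2.imwrite("pics/w1.png",im)
for nm,X in (("top",(.5455,-.2325,.135)),("disc",(.5455,-.2325,.061))): print(nm,proj("wrist",np.array(X)))
R=np.array(o['tcp_rot']); d=np.array([.5455,-.2325,.2])-o['tool_pos']; print("delta tool",R.T@d*1000)
E
```

```text
1.8167 [ 0.5452382  -0.23268454  0.23097606] [[-6.000e-04 -8.860e-02 -9.961e-01]
 [ 2.000e-04 -9.961e-01  8.860e-02]
 [-1.000e+00 -2.000e-04  6.000e-04]] [-5.10296737e-01  4.15468722e-01  1.37142041e-01  1.29312321e+00
 -8.48658149e-05  2.71998044e+00] [-0.30361328 -1.02101249 -1.10503108]
top (np.float64(321.08809581642186), np.float64(202.8051752851992))
disc (np.float64(321.2363407000032), np.float64(181.4238003483934))
delta tool [30.9759429  -0.20111896 -0.26397711]
```

View pics/w1.png

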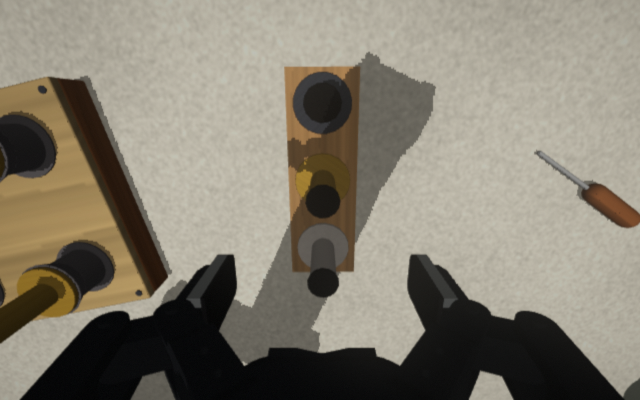

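Call:
move_arm:
  commands:
    - [0,0,0,10,0,0,100]
    - [0,0,0,30,0,0,100]
    - [0,0,0,30,0,0,100]
    - [0,0,0,30,0,0,100]
    - [0,0,0,25,0,0,100]
    - [0,0,0,14,0,0,100]
    - [0,0,0,8,0,0,100]
    - [0,0,0,0,0,0,100]
    - [0,0,0,0,0,0,100]
    - [0,0,0,0,0,0,0]
    - [0,0,0,0,0,0,0]
    - [0,0,0,0,0,0,0]
    - [0,0,0,0,0,0,0]
    - [0,0,0,0,0,0,0]
    - [0,0,0,0,0,0,0]
    - [0,0,0,0,0,0,0]
    - [0,0,0,0,0,0,0]
    - [0,0,0,0,0,0,0]
    - [0,0,0,0,0,0,0]
  grip_force: 80

```text
time: 3.45
tool_pos: [0.5459, -0.2333, 0.085]
tcp_rot: [[0.001, -0.091, -0.996], [-0.001, -0.996, 0.091], [-1.0, 0.001, -0.001]]
force: [0.1, -0.4, 5.7]
opening: 0.0247
```

```bash
python3 - <<'E'
from h import *
o=r.get_obs(); print(o['time'],o['tool_pos'],o['opening'],o['force'])
im=r.camera("wrist"); cv2.imwrite("pics/w2.png",im)
E
```

```text
3.45 [ 0.54588432 -0.23325614  0.08504879] 0.024704804395040438 [ 0.09688494 -0.39608254  5.68345763]
```

View pics/w2.png

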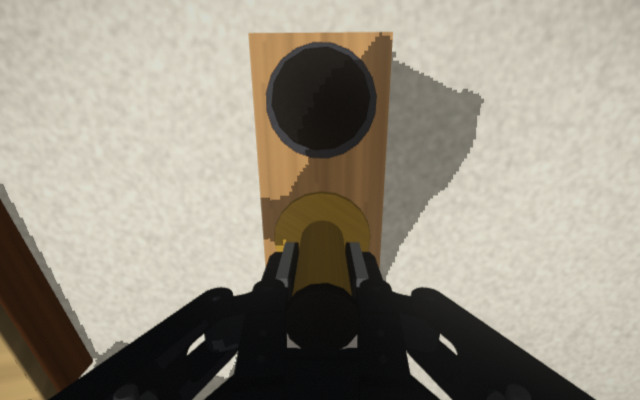

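Call:
move_arm:
  commands:
    - [0,0,0,-6,0,0,0]
    - [0,0,0,-15,0,0,0]
    - [0,0,0,-25,0,0,0]
    - [0,0,0,-30,0,0,0]
    - [0,0,0,-35,0,0,0]
    - [0,0,0,-35,0,0,0]
    - [0,0,0,-35,0,0,0]
    - [0,0,0,-20,0,0,0]
    - [0,0,0,-9,0,0,0]
    - [0,0,0,0,0,0,0]
    - [0,0,0,0,0,0,0]
    - [0,0,0,0,0,0,0]

```text
time: 4.5
tool_pos: [0.5445, -0.2323, 0.2918]
tcp_rot: [[-0.004, -0.091, -0.996], [0.002, -0.996, 0.091], [-1.0, -0.002, 0.004]]
force: [0.3, 0.3, -2.3]
opening: 0.025
```

```bash
python3 - <<'E'
from h import *
o=r.get_obs(); print(o['time'],o['tool_pos'],o['opening'],o['force'],o['joint_positions'])
R=np.array(o['tcp_rot']); print(R.round(3)); d=np.array([.590,.2345,.295])-o['tool_pos']; print("delta tool",R.T@d*1000)
for n in ("scene","side"):
    cv2.imwrite(f"pics/{n}1.png",r.camera(n))
    for z in (0,-.124): 
        pass
E
```

```text
4.5 [ 0.54448513 -0.23226624  0.29175854] 0.024994917464211803 [ 0.30614804  0.32011202 -2.25016532] [-5.10337128e-01  4.15541499e-01  2.93109773e-01  1.45267949e+00
 -1.74013916e-05  2.72242027e+00]
[[-0.004 -0.091 -0.996]
 [ 0.002 -0.996  0.091]
 [-1.    -0.002  0.004]]
delta tool [  -2.43646669 -468.97647842   -2.82096032]
```

View pics/scene1.png

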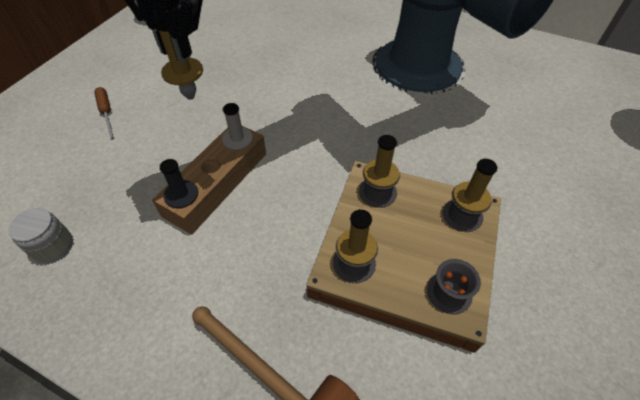

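View pics/side1.png

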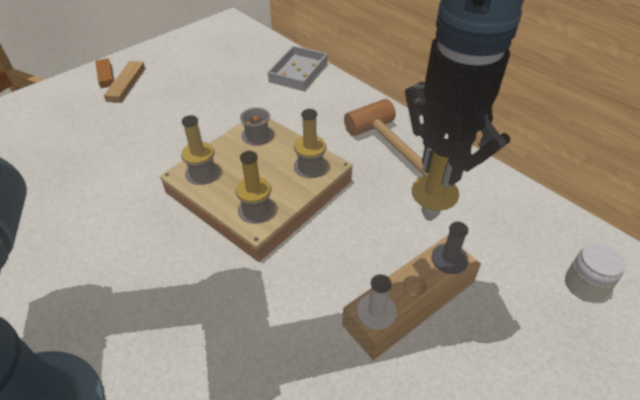

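Call:
move_arm:
  commands:
    - [-6.4,0,0,0,0,0,0]
    - [-6.4,0,0,0,0,0,0]
    - [-6.4,0,0,0,0,0,0]
    - [-6.4,0,0,0,0,0,0]
    - [-6.4,0,0,0,0,0,0]
    - [-6.4,0,0,0,0,0,0]
    - [-6.4,0,0,0,0,0,0]
    - [0,0,0,0,0,0,0]

```text
time: 5.27
tool_pos: [0.5448, -0.2325, 0.2928]
tcp_rot: [[-0.002, 0.638, -0.77], [0.001, -0.77, -0.638], [-1.0, -0.002, 0.001]]
force: [-0.9, 0.9, -1.6]
opening: 0.0247
```

```bash
python3 - <<'E'
from h import *
o=r.get_obs(); print(o['time'],o['tool_pos'],o['opening'],o['force'],o['joint_positions'])
R=np.array(o['tcp_rot']); print(R.round(3)); d=np.array([.590,.2345,.2925])-o['tool_pos']; print("delta tool",R.T@d*1000)
E
```

```text
5.2667 [ 0.54479544 -0.23247341  0.29280087] 0.024657342444457667 [-0.93360949  0.89437842 -1.64018646] [-5.10367674e-01  4.14870796e-01  2.94775891e-01  1.45337569e+00
 -5.34564751e-05  1.93875335e+00]
[[-0.002  0.638 -0.77 ]
 [ 0.001 -0.77  -0.638]
 [-1.    -0.002  0.001]]
delta tool [   0.78246881 -330.55376986 -332.92836703]
```

Call:
move_arm:
  commands:
    - [0,0,0,0,-12,-12,0]
    - [0,0,0,0,-25,-25,0]
    - [0,0,0,0,-25,-25,0]
    - [0,0,0,0,-25,-25,0]
    - [0,0,0,0,-25,-25,0]
    - [0,0,0,0,-25,-25,0]
    - [0,0,0,0,-25,-25,0]
    - [0,0,0,0,-25,-25,0]
    - [0,0,0,0,-25,-25,0]
    - [0,0,0,0,-25,-25,0]
    - [0,0,0,0,-25,-25,0]
    - [0,0,0,0,-25,-25,0]
    - [0,0,0,0,-25,-25,0]
    - [0,0,0,0,-18.5,-21,0]
    - [0,0,0,0,0,0,0]
    - [0,0,0,0,0,0,0]
    - [0,0,0,0,0,0,0]

```text
time: 6.68
tool_pos: [0.5912, 0.2336, 0.2934]
tcp_rot: [[-0.002, 0.636, -0.772], [-0.001, -0.772, -0.636], [-1.0, -0.0, 0.002]]
force: [-0.1, -0.2, -2.4]
opening: 0.0248
```

```bash
python3 - <<'E'
from h import *
o=r.get_obs(); print(o['time'],o['tool_pos'],o['opening'],o['force'],o['joint_positions'])
R=np.array(o['tcp_rot']); print(R.round(3))
for n in ("scene","side","wrist"):
    cv2.imwrite(f"pics/{n}2.png",r.camera(n))
for n in ("scene","side"):
    print(n,[proj(n,np.array([o['tool_pos'][0],o['tool_pos'][1],o['tool_pos'][2]-.076+h])) for h in (0,.052)])
E
```

```text
6.6833 [0.59118386 0.23357162 0.29336982] 0.024781049769616873 [-0.09886926 -0.18665044 -2.43678884] [ 2.76875572e-01  5.17201219e-01  4.57474027e-01  1.51284066e+00
 -7.24723716e-04  2.72925823e+00]
[[-0.002  0.636 -0.772]
 [-0.001 -0.772 -0.636]
 [-1.    -0.     0.002]]
scene [(np.float64(483.8829908424532), np.float64(234.6241760289683)), (np.float64(499.31374353872917), np.float64(209.72157019461662))]
side [(np.float64(248.9615934888361), np.float64(64.89448861634455)), (np.float64(245.77804381016009), np.float64(39.31561174461359))]
```

View pics/scene2.png

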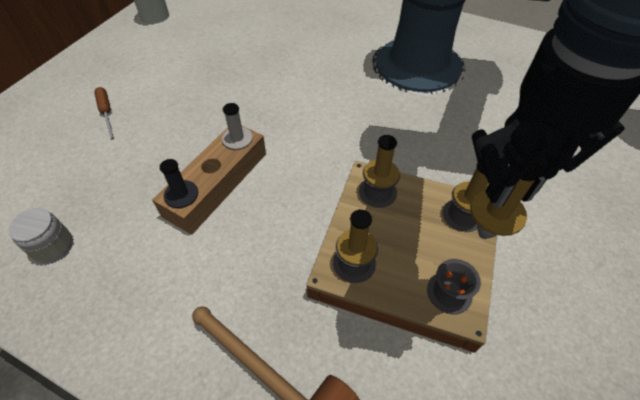

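View pics/side2.png

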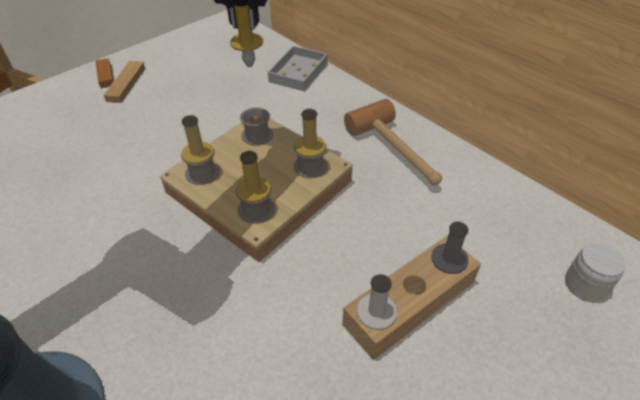

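View pics/wrist2.png

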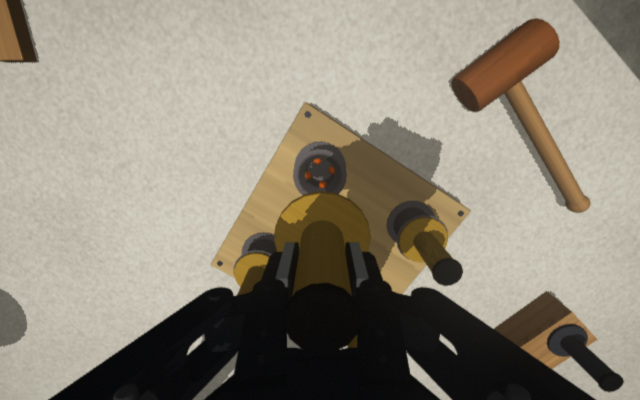

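```bash
python3 - <<'E'
import cv2,numpy as np
a=cv2.imread("pics/scene2.png")[170:320,420:540];a=cv2.convertScaleAbs(a,alpha=1.5,beta=10)
b=cv2.imread("pics/side2.png")[0:150,200:300];b=cv2.convertScaleAbs(b,alpha=1.5,beta=10)
z=lambda i:cv2.resize(i,None,fx=4,fy=4,interpolation=cv2.INTER_CUBIC)
cv2.imwrite("pics/z5.png",z(a));cv2.imwrite("pics/z6.png",z(b))
E
```

```text
(no output)
```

View pics/z5.png

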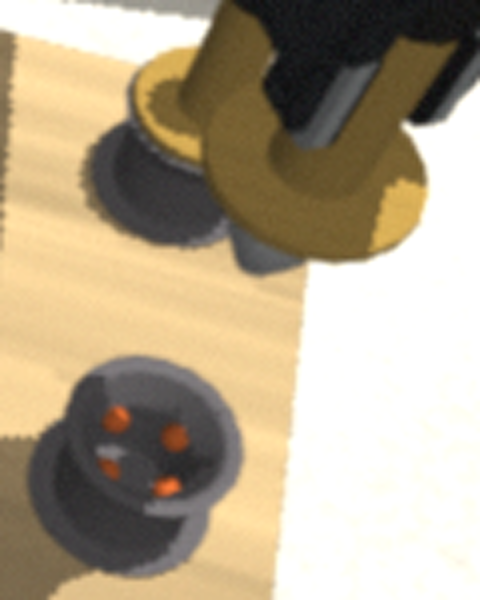

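View pics/z6.png

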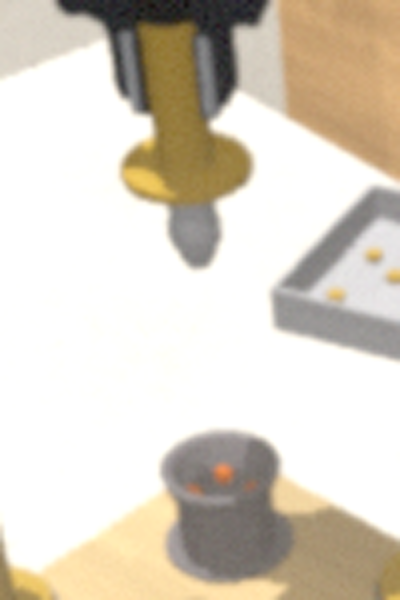

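```bash
python3 - <<'E'
from h import *
q=lambda x,y,s,u0,v0:((x+.5)/s-.5+u0,(y+.5)/s-.5+v0)
a=tri([("scene",*q(316,168.5,4,420,170)),("side",*q(186.5,167,4,200,0))])
b=tri([("scene",*q(154.5,435,4,420,170)),("side",*q(221,467.5,4,200,0))])
print(a,b,b[0]-a[0])
for n,s,t in (("scene",q(316,168.5,4,420,170),q(154.5,435,4,420,170)),("side",q(186.5,167,4,200,0),q(221,467.5,4,200,0))):
    print(n,onz(n,*s,.2934-.076+.049),onz(n,*t,.1))
o=r.get_obs();R=np.array(o['tcp_rot']);print(o['tool_pos'],R.T@np.array([-.0010,.0012,0]))
E
```

```text
(array([0.5913489 , 0.23377988, 0.26547623]), [np.float64(0.00045267823266589125), np.float64(0.0004526782326659381)]) (array([0.59037205, 0.23508456, 0.09752853]), [np.float64(0.0005509072388847532), np.float64(0.0005509072388847434)]) [-0.00097685  0.00130468 -0.16794769]
scene [0.59169761 0.23397209 0.2664    ] [0.59138577 0.23521849 0.1       ]
side [0.59041748 0.23167706 0.2664    ] [0.58873305 0.23165974 0.1       ]
[0.5914888  0.23269068 0.29422395] [-1.82643131e-07 -1.56201681e-03  1.01710654e-05]
```

Call:
move_arm:
  commands:
    - [0,0,0,8,-1.5,0,0]
    - [0,0,0,20,0,0,0]
    - [0,0,0,25,0,0,0]
    - [0,0,0,25,0,0,0]
    - [0,0,0,22,0,0,0]
    - [0,0,0,15,0,0,0]
    - [0,0,0,10,0,0,0]
    - [0,0,0,5,0,0,0]
    - [0,0,0,0,0,0,0]
    - [0,0,0,0,0,0,0]

```text
time: 7.67
tool_pos: [0.5911, 0.2349, 0.1652]
tcp_rot: [[0.001, 0.637, -0.771], [0.0, -0.771, -0.637], [-1.0, 0.001, -0.001]]
force: [-0.5, -0.5, -1.3]
opening: 0.0247
```

```bash
python3 - <<'E'
from h import *
o=r.get_obs(); print(o['time'],o['tool_pos'],o['opening'],o['force'])
ims=[r.camera("scene")[170:320,400:540],r.camera("side")[30:180,190:330]]
cv2.imwrite("pics/z7.png",cv2.resize(cv2.convertScaleAbs(np.hstack(ims),alpha=1.5),None,fx=2.8,fy=2.8,interpolation=cv2.INTER_CUBIC))
E
```

```text
7.6667 [0.591061   0.23492706 0.16516915] 0.024711508697494267 [-0.5136438  -0.4647909  -1.29660474]
```

View pics/z7.png

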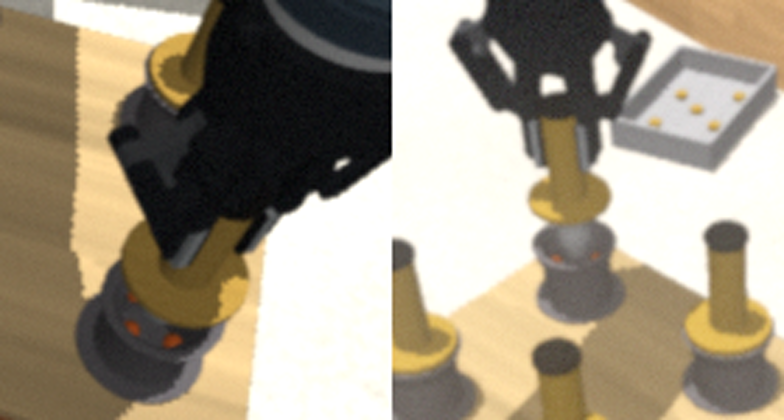

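Call:
move_arm:
  commands:
    - [0,0,0,4,0,0,0]
    - [0,0,0,4,0,0,0]
    - [0,0,0,4,0,0,0]
    - [0,0,0,3,0,0,0]
    - [0,0,0,3,0,0,0]
    - [0,0,0,0,0,0,0]

```text
time: 8.27
tool_pos: [0.5908, 0.2355, 0.1473]
tcp_rot: [[0.001, 0.637, -0.771], [0.001, -0.771, -0.637], [-1.0, 0.0, -0.001]]
force: [-1.7, 0.5, 4.1]
opening: 0.0247
```

Call:
move_arm:
  commands:
    - [0,0,0,3,0,0,0]
    - [0,0,0,3,0,0,0]
    - [0,0,0,3,0,0,0]
    - [0,0,0,0,0,0,0]

```text
time: 8.6
tool_pos: [0.5914, 0.2363, 0.1378]
tcp_rot: [[0.002, 0.637, -0.771], [0.002, -0.771, -0.637], [-1.0, -0.0, -0.003]]
force: [2.4, 2.7, -3.7]
opening: 0.0248
```

Teeth passed (force fell back). About 8 mm to home.

Call:
move_arm:
  commands:
    - [0,0,0,3,0,0,0]
    - [0,0,0,3,0,0,0]
    - [0,0,0,2,0,0,0]
    - [0,0,0,1,0,0,0]
    - [0,0,0,0,0,0,0]

```text
time: 9.02
tool_pos: [0.5906, 0.2354, 0.13]
tcp_rot: [[0.001, 0.637, -0.771], [0.0, -0.771, -0.637], [-1.0, 0.0, -0.001]]
force: [-4.3, -0.7, 11.7]
opening: 0.0247
```

```bash
python3 - <<'E'
from h import *
o=r.get_obs(); print(o['time'],o['tool_pos'],o['opening'],o['force'],o['wrist_torque'])
ims=[r.camera("scene")[170:320,400:540],r.camera("side")[30:180,190:330]]
cv2.imwrite("pics/z8.png",cv2.resize(cv2.convertScaleAbs(np.hstack(ims),alpha=1.5),None,fx=2.8,fy=2.8,interpolation=cv2.INTER_CUBIC))
E
```

```text
9.0167 [0.59056637 0.23535069 0.12998997] 0.024707713514310538 [-4.26962224 -0.71189552 11.68262181] [0.15569467 0.84227097 0.01773521]
```

View pics/z8.png

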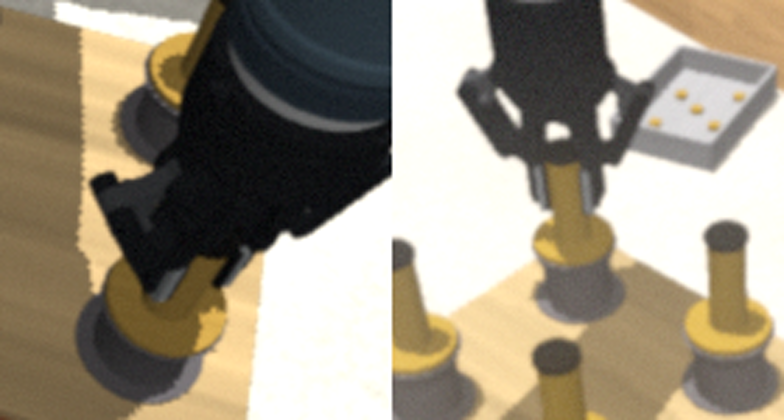

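Call:
move_arm:
  commands:
    - [0,0,0,1,0,0,0]
    - [0,0,0,1,0,0,0]
    - [0,0,0,0,0,0,0]
    - [0,0,0,0,0,0,0]

```text
time: 9.45
tool_pos: [0.5906, 0.2354, 0.13]
tcp_rot: [[0.002, 0.637, -0.771], [0.001, -0.771, -0.637], [-1.0, 0.001, -0.002]]
force: [-7.2, -1.7, 21.6]
opening: 0.0246
```

Call:
move_arm:
  commands:
    - [0,0,0,-2,0,0,0]
    - [0,0,0,0,0,0,0]
    - [0,0,0,0,0,0,60]
    - [0,0,0,0,0,0,100]
    - [0,0,0,0,0,0,100]
    - [0,0,0,0,0,0,100]
    - [0,0,0,0,0,0,100]
    - [0,0,0,0,0,0,100]
    - [0,0,0,0,0,0,100]
    - [0,0,0,0,0,0,100]
    - [0,0,0,0,0,0,100]
    - [0,0,0,0,0,0,100]

```text
time: 10.45
tool_pos: [0.5906, 0.2352, 0.1283]
tcp_rot: [[0.0, 0.637, -0.771], [-0.0, -0.771, -0.637], [-1.0, 0.0, -0.0]]
force: [-0.3, 0.4, -0.1]
opening: 0.0851
```

```bash
python3 - <<'E'
from h import *
o=r.get_obs(); print(o['time'],o['tool_pos'],o['opening'],o['force'])
cv2.imwrite("pics/w9.png",r.camera("wrist"))
E
```

```text
10.45 [0.59059291 0.23523251 0.12829454] 0.08507125240926525 [-0.3303226   0.38143438 -0.13006827]
```

View pics/w9.png

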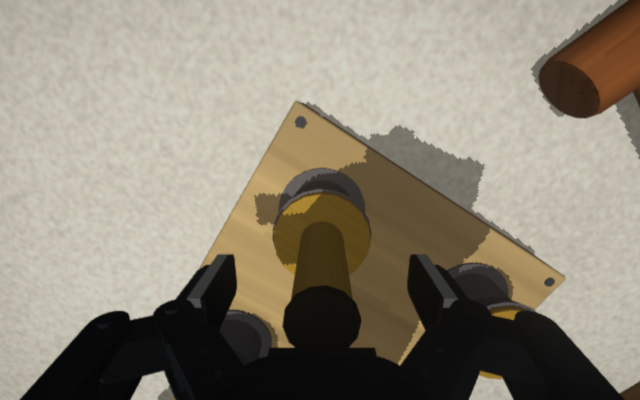

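Released; the leg (foot ~(322,318), disc ~(322,232)) stands clear between the open fingers. Retreat upward.

Call:
move_arm:
  commands:
    - [0,0,0,-8,0,0,100]
    - [0,0,0,-20,0,0,100]
    - [0,0,0,-30,0,0,100]
    - [0,0,0,-30,0,0,100]
    - [0,0,0,-30,0,0,100]
    - [0,0,0,-20,0,0,100]
    - [0,0,0,0,0,25,100]
    - [0,0,0,0,0,35,100]
    - [0,0,0,0,0,35,100]
    - [0,0,0,0,0,35,100]
    - [0,0,0,0,0,20,100]
    - [0,0,0,0,0,0,100]
    - [0,0,0,0,0,0,100]
    - [0,0,0,0,0,0,100]

```text
time: 11.67
tool_pos: [0.4757, 0.1399, 0.267]
tcp_rot: [[0.002, 0.637, -0.771], [0.0, -0.771, -0.637], [-1.0, 0.001, -0.002]]
force: [0.8, 0.6, 0.3]
opening: 0.0855
```

```bash
python3 - <<'E'
from h import *
o=r.get_obs(); print(o['time'],o['tool_pos'],o['opening'],o['force'],np.abs(o['dq']).max())
S=r.camera("scene");D=r.camera("side")
cv2.imwrite("pics/scene9.png",S)
ims=[S[200:350,390:530],D[30:180,190:330]]
cv2.imwrite("pics/z9.png",cv2.resize(cv2.convertScaleAbs(np.hstack(ims),alpha=1.5),None,fx=2.8,fy=2.8,interpolation=cv2.INTER_CUBIC))
for n in ("scene","side"):
  print(n,[np.round(proj(n,np.array([.5904,.235,z])),1) for z in (.106,.180)])
E
```

```text
11.6667 [0.47573119 0.13993633 0.26698552] 0.08546358158201758 [0.81847564 0.62762246 0.32983279] 0.022752799807997534
scene [array([459.4, 275.9]), array([475.6, 250. ])]
side [array([254.2, 113. ]), array([250.3,  81.9])]
```

View pics/z9.png

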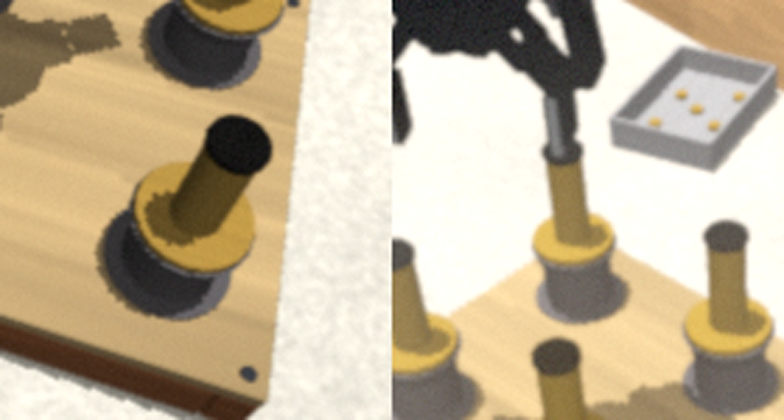

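View pics/scene9.png

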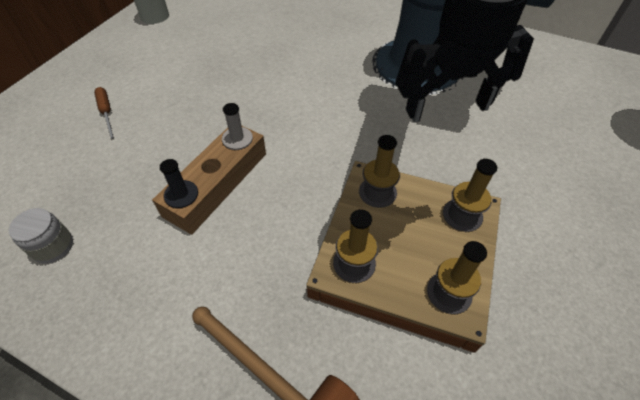

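```bash
python3 - <<'E'
from workcell import r
r.hand_in()
E
```

```text
the job is handed in; nothing more can be done
```

I moved the brass leg from the middle rack hole into the empty socket, pushed it past the teeth until the shoulder sat on the rim, released it and backed the arm clear. I then handed the job in, about 11.8 s into the 38 s allowed. The hand-in reports no verdict.

**Push:**
- Force rose by about 5 N at the teeth and fell back once they were passed.
- At TCP z = 0.130 m, the height I had worked out for home, the leg stopped. An extra 2 mm of commanded push moved it no further, and the force rose from 12 to 22 N.

**Final pictures:**
- The disc sits on the rim, like the three fitted legs.
- In the scene view the foot top is at about pixel (475, 251). A fully home, upright leg was predicted at (475.6, 250).
- The black and white legs look unmoved in the rack.
- The gripper is open and clear of everything, with force readings near zero.

**Disagreement:** the scene and side cameras differed by about 3–4 mm in absolute position. I used values between the two, and for the fit I measured the leg against the socket in both views so that error cancelled. No check failed.

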